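# Clamp the carving blank in the bench holder

### The job

Three cream carving blanks lie in the tray: take the middle-sized one, the only one that properly fits, and set it fully home in the pocket of the carving holder. Then press the sprung hold-down arm down until it clicks and stays down on the blank, and after that swing the locking lever all the way across over the arm's nose; if the lever stands in the arm's way, swing it clear first. Leave the other blanks and everything else on the table where they are.

Things in the scene. Friction and masses are not known exactly. Their poses are not given: they have to be found in the camera images.
- blank: the middle-sized cream blank to be loaded: a plain block 60 mm (its x) by 40 mm (its y) by 45 mm high (its z, upright), about 0.12 kg; origin at the centre of its underside. It stands in any of the tray's three places.
- big_blank: large cream blank, 76 (x) x 50 (y) x 45 mm high, origin at the centre of its underside; too big for the pocket, leave it
- small_blank: small cream blank, 44 (x) x 30 (y) x 45 mm high, origin at the centre of its underside; too small, leave it
- tray: fixed shallow wooden tray, 150 (x) x 290 (y) mm, walls 5 mm thick and 22 mm high, floor 5 mm thick; origin under its centre. The blanks stand side by side along its y, about 92 mm apart, their long sides roughly along its x.
- holder: fixed carving holder on an aluminium plate 10 mm thick; origin on the table under the pocket's centre. The plate runs from -85 mm (robot's side) to +140 mm along its x, 66 mm either side. Dark steel pocket block: 62 (x) x 80 (y) mm, its top 30 mm above the table. The cheeks of the arm's hinge stand at +85 to +109 mm, 40 mm wide in all, 87 mm high, a spring strut behind them.
- pocket (a point): centre of the pocket's floor, 12 mm above the table; the pocket is 44 mm along the holder's x, 64 mm along the holder's y and 18 mm deep, open at the top with a 4 mm chamfer, axes as the holder's. A seated blank has its long side along the holder's y and its top 57 mm above the table.
- holddown (a joint): angle of the hold-down arm (rad): 0 = up (it stands 86 degrees above level), 1.5 = fully down and level, pad on the blank. A spring pushes it up (about 5 N at the nose) until 1.35, beyond which it snaps down and stays.
- holddown_hinge (a point): the arm's hinge axis, level, along the holder's y; 95 mm along the holder's +x from the pocket's centre, 75 mm above the table. The arm swings from up, over the pocket, down towards the holder's -x.
- holddown_nose (a point): middle of the arm's flat end, on the face that is on top when the arm is down and looks away from the robot (holder's +x) while it is up; 157 mm from the hinge, 5 mm above the arm's centre line. The flat end is 36 mm long (139 to 175 mm from the hinge), 30 wide, 10 thick; the arm is a bar 16 wide, 10 thick, with a rubber pad (22 mm across) under it 95 mm from the hinge.
- locklever (a joint): angle of the locking lever (rad), which turns level about an upright pivot and stays where it is left: 0 = points to the holder's -x (clear), 1.57 = shut, pointing to the holder's -y, across above the nose of the lowered arm. It starts anywhere from 0.3 to 1.3; above about 0.85 it stands in the arm's way.
- lever_pivot (a point): the lever's pivot axis (upright), at the underside of the lever's bar, 84 mm above the table, 62 mm along the holder's -x and 52 mm along its +y from the pocket's centre. The bar is 16 mm wide, 6 mm thick.
- lever_knob (a point): middle of the lever's upright round black knob, 18 mm in diameter and 44 mm tall (90 to 134 mm above the table), 72 mm from the pivot at the lever's free end
- cup: lidded white paper cup, 86 mm across the lid, 110 mm tall, by the tray's far side; origin under its centre; leave it
- ink: black ink bottle, 42 mm in diameter, 68 mm tall, by the holder's -y side; origin under its centre; leave it
- eraser: grey eraser 50 x 21 x 12 mm lying under the lever's sweep; origin at the centre of its underside; leave it
- brush: brush 170 mm long lying in front of the tray; origin near its middle; leave it
- jar: glass jar 60 mm in diameter, 62 mm tall, at the tray's +y end; origin under its centre; leave it
There are look-alikes about, which are no part of the job. What is shaped like the blank but pink or red is not meant.

How it is judged (in metres and radians):
On the way, in this order (a step that is already met when the one before it is completed fails the run):
1. the middle-sized blank sits fully home in the pocket, let go, with the arm still up (horizontal distance between blank and pocket below 0.004 m and z of blank in the frame of pocket between -0.003 and 0.003 m and angle between the x axis of blank and the y axis of holder, either way round below 0.1 rad and angle between blank's own z axis and vertical below 0.06 rad and contact force between the fingers and blank below 0.5 N and value of joint holddown below 0.6 rad), for 0.2 s.
2. the hold-down arm is clicked down on the blank while the lever is not yet across (horizontal distance between blank and pocket below 0.004 m and z of blank in the frame of pocket between -0.003 and 0.003 m and angle between the x axis of blank and the y axis of holder, either way round below 0.1 rad and angle between blank's own z axis and vertical below 0.06 rad and value of joint holddown above 1.43 rad and value of joint locklever below 1.2 rad), for 0.2 s.
3. the locking lever is swung fully shut over the arm's nose (value of joint locklever above 1.47 rad and value of joint holddown above 1.43 rad), for 0.2 s.
At the end, for the whole second after the job is handed in: Blank at rest in the pocket (centre within 4 mm, underside within 3 mm of the floor, square and upright to about 0.1 rad), hold-down arm staying down (over 1.43 of 1.5 rad), locking lever shut (over 1.47 of 1.57 rad), all bystanders within 25 mm of their starts (all of step 3 and horizontal distance between blank and pocket below 0.004 m and z of blank in the frame of pocket between -0.003 and 0.003 m and angle between the x axis of blank and the y axis of holder, either way round below 0.1 rad and angle between blank's own z axis and vertical below 0.06 rad and linear speed of blank below 0.02 m/s and distance of each of big_blank, small_blank, cup, ink, eraser, brush, jar from where it was at the start of the episode below 0.025 m); the robot touches nothing.
It fails at once if another blank is knocked over or shifted by 25 mm or more (distance of any of big_blank, small_blank from where it was at the start of the episode above 0.025 m or angle between any of big_blank, small_blank's own z axis and vertical above 0.5 rad).
It fails at once if the cup, ink bottle or jar is knocked over or shifted by 25 mm or more (distance of any of cup, ink, jar from where it was at the start of the episode above 0.025 m or angle between any of cup, ink, jar's own z axis and vertical above 0.5 rad).
It fails at once if the eraser or brush is knocked over or shifted by 25 mm or more (distance of any of eraser, brush from where it was at the start of the episode above 0.025 m or angle between eraser's own z axis and vertical above 0.5 rad).
It also fails if it takes over 72 s, if anything falls off the work surface, if the arm or the gripper's body presses on something with over 40 N, if the wrist force passes 120 N, or if a joint passes its speed limit or range.

### The arm

A 6-joint arm with a two-finger parallel gripper is mounted at the origin on the work surface. World frame = base frame: x ahead of the robot, y to its left, z up, the work surface at z = 0. Lengths are in mm, angles in rad, forces in N, time in s.
With the tool pointing down it reaches from about 325 to 925 mm from the base axis. Payload 3.1 kg.
Tool frame: the origin (TCP) lies on the mounting face of the last link; the fingertips stand 173 mm ahead of it and the grasp point (between the pads) lies 155 mm ahead of it; z points along the fingers, y is the line along which they close (so a half turn about z gives the same grasp; the last joint's range is limited). The gripper opens to 85 mm and grips with 20 to 120 N. Pads are 22 mm wide; open, the fingers measure 114 mm over their backs; the gripper's body (76 mm by 85 mm) begins 54 mm behind the grasp point. The pads swing forward as they close: fully open they stand 13 mm farther back than shut.
Start: joints at [1.118, 0.217, 1.613, -0, 1.311, -0.112], TCP at [208.883, 589.074, 404.7] pointing down, gripper open.
Joint ranges: [-2.75, 2.75], [-0.78, 2.1], [0.31, 2.55], [-1.13, 4.27], [0.13, 2.63], [-2.58, 2.58]. Speed limits (rad/s): [2.79, 2.79, 3.14, 3.14, 3.14, 3.14].

### API

Orientations are given as a rotation vector (axis times angle).
In Python, from workcell import robot, vision gives the robot as it stands. The module is installed in compiled form; this text tells all that it offers.
- The arm moves only by the shell command python3 -m inch 'ROWS' [FORCE]. ROWS is JSON, one flat list of numbers, 7 for each row, row after row: the shift along the tool's x, y, z each as a share of 60 mm, from -1 to 1, then the turn, a rotation vector about the tool's x, y, z each as a share of 5 degrees, from -1 to 1, then the opening, from 0 (shut) to 1 (fully open). A call has 1 to 20 rows; each row shifts and turns the commanded pose from where the row before left it, along the tool's axes as they then stand; what a row does not reach is not made up. A row lasts 1/8 s, in which the tool goes at most 62.5 mm and 10.7 degrees, less where a joint would pass 70% of its speed; a pose out of reach is approached as far as the arm can. A call with a number of a shift or a turn outside -1 to 1 is refused whole. A call with a gripper value outside its range is refused whole. The fingers move at their own pace and stop on an object; FORCE is the grip in N (left out, the last holds). Time passes only in rows, so rows that do not move let the fingers close. It gives the time, the measured TCP pose, the force, the opening and the grip force at its end, in the units of the state.
- robot.read_state(): the state, without advancing time (a new reading comes with each control period).
- vision.capture(name): name is "side" or "top"; returns a dict with "frame" (400x640x3 uint8, red, green, blue), "depth" (400x640 float32, mm along the optical axis (not along the pixel's ray), 0 where there is no reading), "vfov" (degrees; the focal length in pixels is half the picture's height over the tangent of half this angle, whatever the lens; pixels are square), "cx", "cy" (the principal point, pixels), "dist" ([k1, k2, p1, p2, k3] as OpenCV has them; the pictures are not rectified), "camera_from_world" (4x4, takes a point from world to camera coordinates). Camera axes: x right, y down, z forward; pixel columns grow to the right and rows downward; lengths in mm; the calibration is good to about 2 mm. A picture is of the moment at which its call begins.
- robot.close_job(): hands the job in; it is judged then, once.
The state is a dict: "clock": time; "qpos": joint angles; "qd": joint speeds; "joint_torque": joint torques, N m; "tool_pos": TCP position; "ee_rot": TCP orientation; "ft_force": force on the tool from outside, world axes, zero at the start; "ft_torque": the same for the moment, N m; "grip_width": finger opening in mm; "grasp_force": force on a finger pad.
Only numpy, scipy, OpenCV 4.12 (cv2) and the standard library are available. Lean on these libraries where they do the work, as an engineer would, in place of code of your own. Each camera call takes 0.05 s, during which the arm holds its last target. There are 200 camera calls.

## Working session

There is one attempt and no reset: what is moved stays moved. The work goes in short steps, Python scripts to look and compute and a shell command to move; the robot and the scene stay as the last step left them, time stands still between calls to the robot, and variables do not carry over. Pictures are saved under pics/ and viewed, at most 12 in all, crops included, and the job is handed in when it is done.

```bash
mkdir -p pics
cat > h.py <<'E'
import numpy as np, cv2, pickle
from scipy.spatial.transform import Rotation as R
from workcell import robot, vision
def cap(n):
    c=vision.capture(n); f=200/np.tan(np.radians(c['vfov'])/2)
    c['K']=np.array([[f,0,c['cx']],[0,f,c['cy']],[0,0,1]]); c['D']=np.array(c['dist'],float); c['T']=np.array(c['camera_from_world']); return c
def ray(c,uv):
    p=cv2.undistortPoints(np.array(uv,float).reshape(-1,1,2),c['K'],c['D']).reshape(-1,2)
    d=np.c_[p,np.ones(len(p))]; Rm=c['T'][:3,:3]; o=-Rm.T@c['T'][:3,3]
    return o,d@Rm,d
def onplane(c,uv,z):
    o,d,_=ray(c,uv); return o+d*((z-o[2])/d[:,2])[:,None]
def cloud(c):
    v,u=np.mgrid[0:400,0:640]; o,d,_=ray(c,np.c_[u.ravel(),v.ravel()])
    return (o+d*c['depth'].reshape(-1,1)).reshape(400,640,3)
def proj(c,P):
    T=c['T']; return cv2.projectPoints(np.array(P,float).reshape(-1,3),cv2.Rodrigues(T[:3,:3])[0],T[:3,3],c['K'],c['D'])[0].reshape(-1,2)
def tri(c1,uv1,c2,uv2):
    o1,d1,_=ray(c1,[uv1]);o2,d2,_=ray(c2,[uv2]);d1=d1[0];d2=d2[0]
    s=np.linalg.lstsq(np.c_[d1,-d2],o2-o1,rcond=None)[0]; a=o1+s[0]*d1;b=o2+s[1]*d2
    return (a+b)/2,np.linalg.norm(a-b)
def save(c,n): cv2.imwrite('pics/'+n,c['frame'][:,:,::-1])
E
python3 - <<'E'
from h import *
s=robot.read_state();print(s)
for n in('side','top'):
    c=cap(n);save(c,n+'0.png');print(n,c['vfov'],c['T'].round(3).tolist(),c['dist'],(c['depth']>0).mean()); pickle.dump(c,open(n+'0.pkl','wb'))
E
```

```text
{'clock': 0.0, 'qpos': array([ 1.11779699e+00,  2.17769868e-01,  1.61494297e+00,  1.29164541e-05,
        1.31132534e+00, -1.12187242e-01]), 'qd': array([-1.26348461e-03, -6.88127552e-05,  8.25188247e-04,  8.92091637e-05,
       -8.08665786e-04, -1.33846883e-03]), 'joint_torque': array([ 1.47471925e-03, -3.96871412e+01, -3.03842175e+01,  3.70881412e-05,
        9.86387255e-03,  6.92233982e-06]), 'tool_pos': array([208.69818912, 588.6936371 , 403.35341614]), 'ee_rot': array([-0.53264635, -3.09540291,  0.00368278]), 'ft_force': array([ 0.03466613,  0.22691724, -0.34710218]), 'ft_torque': array([ 0.02100738,  0.02278878, -0.02458323]), 'grasp_force': 0.0, 'grip_width': 85.24476478686482}
side 53.180122768321404 [[0.751, -0.66, 0.02, -305.714], [-0.36, -0.433, -0.826, 325.064], [0.554, 0.613, -0.563, 765.082], [0.0, 0.0, 0.0, 1.0]] [-0.06826398  0.          0.          0.          0.        ] 0.99081640625
top 51.28941540114473 [[0.029, -0.999, 0.03, 57.385], [-0.993, -0.032, -0.11, 521.062], [0.111, -0.027, -0.993, 1255.373], [0.0, 0.0, 0.0, 1.0]] [-0.04143106  0.          0.          0.          0.        ] 0.9961640625
```

View pics/side0.png

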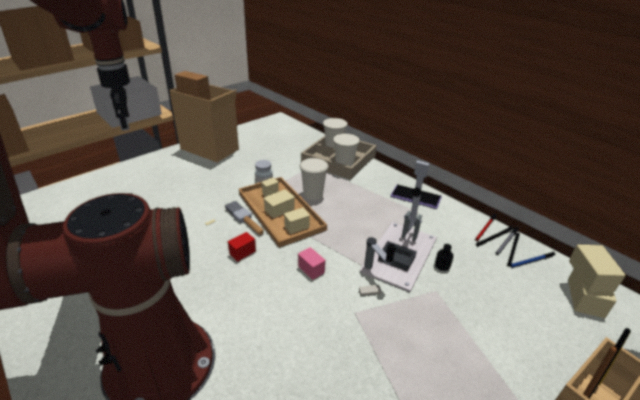

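View pics/top0.png

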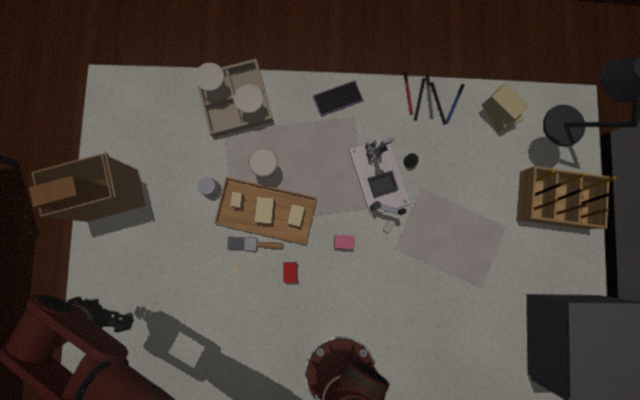

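The side view shows the tray at (282,210) with the blanks, and the holder at (400,255). In the top view the blanks are at (237,200) small, (264,210) big and (296,215) middle. The pocket is at (384,184), the lever pivot at about (376,207) and the knob at about (402,211), so the lever stands in the arm's way.

Run:
```python
from h import *
t=pickle.load(open('top0.pkl','rb'));s=pickle.load(open('side0.pkl','rb'))
for n,c,roi in(('top',t,(210,170,330,250)),('side',s,(235,170,330,245))):
    P=cloud(c);hsv=cv2.cvtColor(c['frame'],cv2.COLOR_RGB2HSV)
    x0,y0,x1,y1=roi
    m=((P[...,2]>42)&(P[...,2]<58)).astype(np.uint8);k=np.zeros_like(m);k[y0:y1,x0:x1]=1;m*=k
    nn,l,st,ce=cv2.connectedComponentsWithStats(m)
    for i in range(1,nn):
        if st[i,4]<25: continue
        q=P[l==i];r=cv2.minAreaRect(q[:,:2].astype(np.float32))
        cn=max(cv2.findContours((l==i).astype(np.uint8),0,2)[0],key=cv2.contourArea)
        rp=cv2.minAreaRect(onplane(c,cn.reshape(-1,2),50)[:,:2].astype(np.float32))
        print(n,ce[i].round(1),st[i,4],'depth med',np.median(q,0).round(1),'rect',np.round(r[0],1),np.round(r[1],1),round(r[2],1),'ray',np.round(rp[0],1),np.round(rp[1],1),round(rp[2],1), hsv[l==i].mean(0).round())
# upscaled crops
a=cv2.resize(t['frame'][120:240,330:430,::-1],None,fx=5,fy=5,interpolation=cv2.INTER_CUBIC)
b=cv2.resize(s['frame'][150:305,345:460,::-1],None,fx=3.87,fy=3.87,interpolation=cv2.INTER_CUBIC)[:600]
b=b[:,:300] if False else b
cv2.imwrite('pics/crop_t.png',cv2.convertScaleAbs(a,alpha=1.5));cv2.imwrite('pics/crop_s.png',cv2.convertScaleAbs(b,alpha=1.3))
# plate plane & holder points
P=cloud(t)
for z0,z1 in((6,14),(24,34),(80,140)):
    m=((P[...,2]>z0)&(P[...,2]<z1)); m[:120]=0;m[240:]=0;m[:,:335]=0;m[:,425:]=0
    nn,l,st,ce=cv2.connectedComponentsWithStats(m.astype(np.uint8))
    for i in range(1,nn):
        if st[i,4]>15:
            q=P[l==i];r=cv2.minAreaRect(q[:,:2].astype(np.float32));print(z0,z1,st[i],np.median(q,0).round(1),r)
```

```text
top [235.7 199.2] 154 depth med [512.7 332.2  50.3] rect [512.3 332.7] [30.9 44.4] 88.0 ray [512.3 332.4] [31.  44.7] 86.6 [ 20.  71. 134.]
top [263.8 209.8] 424 depth med [482.3 246.4  50.5] rect [483.2 246.8] [50.4 76.3] 86.9 ray [482.9 246.4] [50.8 76.2] 86.9 [ 20.  70. 138.]
top [295.5 214.9] 268 depth med [470.2 150.2  50.4] rect [470.8 150.4] [39.7 60. ] 78.0 ray [470.6 150.5] [39.5 60.1] 77.9 [ 20.  70. 138.]
side [262.4 170.6] 25 depth med [534.1 401.6  45.1] rect [535.4 402.1] [11.1 35.5] 50.3 ray [529.6 393.4] [12.4 35.1] 50.4 [103.  19.  96.]
side [269.1 182.3] 97 depth med [509.5 328.4  46.8] rect [509.9 330.9] [45.  32.1] 1.4 ray [506.8 324.7] [36.2 48.1] 86.2 [ 24.  65. 181.]
side [312.7 185.1] 92 depth med [594.2 222.4  50.9] rect [601.9 230.5] [29.8 67.5] 49.1 ray [602.3 230.3] [39.3 67.7] 50.4 [ 25.  20. 106.]
side [278.2 198.1] 293 depth med [478.8 242.3  47. ] rect [481.8 246.4] [53.5 77.6] 85.8 ray [478.  239.6] [55.  78.6] 87.0 [ 24.  65. 195.]
side [296.1 215.1] 229 depth med [467.8 147.   47. ] rect [469.2 149.3] [43.  60.6] 78.7 ray [465.1 144.8] [45.5 61.9] 8
[... 533 characters left out ...]
429688, -118.279541015625), (43.05649948120117, 61.42933654785156), 19.620407104492188)
6 14 [383 217  14  17  80] [ 450.6 -142.9   11.6] ((450.66998291015625, -142.61721801757812), (20.832813262939453, 50.705535888671875), 56.20597839355469)
24 34 [368 170  31  27 223] [ 581.8 -113.9   29.2] ((580.0781860351562, -116.27975463867188), (62.335445404052734, 81.46488952636719), 18.966772079467773)
80 140 [369 147  11   9  53] [664.5 -75.   88.2] ((664.433837890625, -75.13978576660156), (30.69828987121582, 18.749889373779297), 65.44989776611328)
80 140 [373 201  34  14 206] [ 494.4 -122.1   92.9] ((494.384033203125, -119.6854248046875), (91.37898254394531, 23.295867919921875), 72.50115203857422)
```

View pics/crop_t.png

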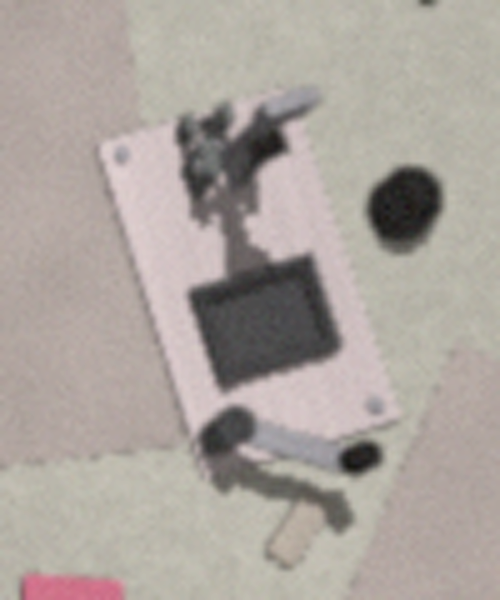

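View pics/crop_s.png

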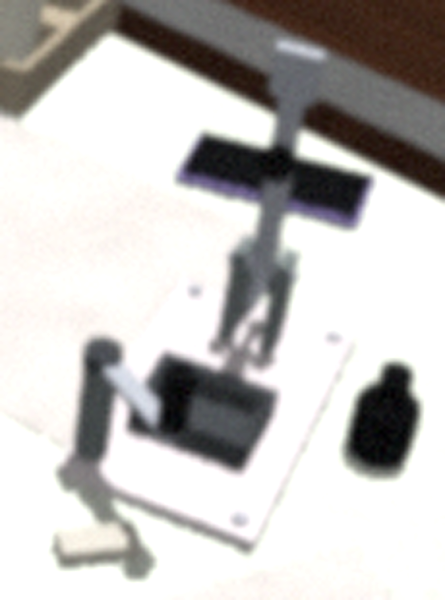

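The crops show the pocket block centre at crop pixel (265,320) with its plate upright. The lever runs from (230,430) to the knob at (362,458), and the hold-down arm is up, with its nose at (295,100) in the top crop. Next I measure the knob and nose and set up a planning helper.

```bash
cat >> h.py <<'E'
PK=np.array([580.2,-116.5]); YAW=np.radians(19.3)
EX=np.array([np.cos(YAW),np.sin(YAW)]); EY=np.array([-EX[1],EX[0]])
def H(x,y): return PK+x*EX+y*EY
def plan(p,yaw=None):
    "p TCP target; yaw (deg, mod 180) of the closing axis; prints turn, then shifts in tool axes after turn (units of 60mm)"
    s=robot.read_state(); M=R.from_rotvec(s['ee_rot']); A=M.as_matrix()
    cy=np.degrees(np.arctan2(A[1,1],A[0,1])); N=M; d=0
    if yaw is not None:
        d=(yaw-cy+90)%180-90; N=R.from_euler('z',d,degrees=True)*M
    tilt=np.degrees(np.arccos(-A[2,2]))
    sh=N.inv().apply(np.array(p)-s['tool_pos'])/60
    print('t',round(s['clock'],2),'pos',s['tool_pos'].round(1),'closeyaw',cy.round(2),'tilt',tilt.round(2),'q6',s['qpos'][5].round(2),'tool x world',N.as_matrix()[:2,0].round(3),'| tool-z turn units',(-d/5).__round__(2) if yaw is not None else 0,'alt',round(-(d-np.sign(d)*180)/5,2),'| shift units',sh.round(3),'F',s['ft_force'].round(1),'w',round(s['grip_width'],1))
E
python3 - <<'E'
from h import *
t=pickle.load(open('top0.pkl','rb'));s=pickle.load(open('side0.pkl','rb'))
for n,c in(('top',t),('side',s)):
    P=cloud(c); xy=P[...,:2]
    def near(p,r): return np.hypot(*(xy-p).transpose(2,0,1))<r
    k=near(H(-62,0),110)&(P[...,2]>118)&(P[...,2]<142); print(n,'high(knob)',k.sum(),np.median(P[k],0).round(1), (P[k].min(0)+P[k].max(0))/2)
    k=near(H(90,0),60)&(P[...,2]>200)&(P[...,2]<260); print(n,'nose',k.sum(),np.median(P[k],0).round(1))
    k=near(H(-62,40),90)&(P[...,2]>84)&(P[...,2]<98);print(n,'bar',k.sum(),[((P[k][:,:2]-PK)@np.c_[EX,EY])[np.argsort(P[k][:,1])][i].round(0).tolist() for i in (0,k.sum()//4,k.sum()//2,3*k.sum()//4,-1)])
print('pivot',H(-62,52),'hinge',H(95,0), 'pivot px',proj(t,[*H(-62,52),90]),proj(s,[*H(-62,52),90]))
plan([0,0,0])
E
```

```text
top high(knob) 37 [ 484.8 -155.9  133. ] [ 485.2787519 -156.2356858  129.9210105]
top nose 71 [657.  -87.6 248.6]
top bar 152 [[-94.0, -7.0], [-86.0, 15.0], [-79.0, 33.0], [-55.0, 46.0], [-54.0, 61.0]]
side high(knob) 67 [ 482.  -159.8  128.8] [ 485.69194894 -158.04295823  125.75217298]
side nose 217 [657.4 -92.1 229.1]
side bar 210 [[-104.0, -15.0], [-86.0, 10.0], [-76.0, 31.0], [-73.0, 50.0], [-59.0, 64.0]]
pivot [504.49759258 -87.91424287] hinge [669.8610904  -85.10113269] pivot px [[376.65843599 204.82599436]] [[371.05344239 240.74997624]]
t 0.1 pos [208.7 588.7 403.5] closeyaw 70.47 tilt 0.13 q6 -0.11 tool x world [-0.942  0.334] | tool-z turn units 0 alt 0.0 | shift units [-3.0000e-03 -1.0396e+01  6.7470e+00] F [-0.5 -0.2 -0.8] w 85.8
```

Run:
```python
from h import *
plan([516,-165,404]); plan([516,-165,276])
```

```text
t 0.1 pos [208.7 588.7 403.5] closeyaw 70.47 tilt 0.13 q6 -0.11 tool x world [-0.942  0.334] | tool-z turn units 0 alt 0.0 | shift units [ -9.026 -10.128   0.011] F [-0.5 -0.2 -0.8] w 85.8
t 0.1 pos [208.7 588.7 403.5] closeyaw 70.47 tilt 0.13 q6 -0.11 tool x world [-0.942  0.334] | tool-z turn units 0 alt 0.0 | shift units [ -9.027 -10.123   2.144] F [-0.5 -0.2 -0.8] w 85.8
```

```bash
python3 -m inch '[-0.5,-0.56,0,0,0,0,0, -0.5,-0.56,0,0,0,0,0, -0.5,-0.56,0,0,0,0,0, -0.5,-0.56,0,0,0,0,0, -0.5,-0.56,0,0,0,0,0, -0.5,-0.56,0,0,0,0,0, -0.5,-0.56,0,0,0,0,0, -0.5,-0.56,0,0,0,0,0, -0.5,-0.56,0,0,0,0,0, -0.5,-0.56,0,0,0,0,0, -0.5,-0.56,0,0,0,0,0, -0.5,-0.56,0,0,0,0,0, -0.5,-0.56,0,0,0,0,0, -0.5,-0.56,0,0,0,0,0, -0.5,-0.56,0,0,0,0,0, -0.5,-0.56,0,0,0,0,0, -0.5,-0.56,0,0,0,0,0, -0.5,-0.56,0,0,0,0,0, 0,0,0,0,0,0,0, 0,0,0,0,0,0,0]' 20
python3 - <<'E'
from h import *
plan([516,-165,276])
E
```

```text
clock: 2.6
tool_pos: [515.3, -161.2, 403.9]
ee_rot: [-0.533, -3.094, -0.002]
ft_force: [-0.8, 0.4, -0.3]
grip_width: -0.1
grasp_force: 0.0
t 2.6 pos [ 515.3 -161.2  403.9] closeyaw 70.45 tilt 0.12 q6 -1.66 tool x world [-0.942  0.335] | tool-z turn units 0 alt 0.0 | shift units [-0.036 -0.058  2.132] F [-0.8  0.4 -0.3] w -0.1
```

```bash
python3 -m inch '[-0.03,-0.06,0.53,0,0,0,0, 0,0,0.53,0,0,0,0, 0,0,0.53,0,0,0,0, 0,0,0.54,0,0,0,0, 0,0,0,0,0,0,0, 0.13,0.03,0,0,0,0,0, 0.13,0.03,0,0,0,0,0, 0.13,0.03,0,0,0,0,0, 0.13,0.03,0,0,0,0,0, 0.13,0.03,0,0,0,0,0, 0.13,0.03,0,0,0,0,0, 0.13,0.03,0,0,0,0,0, 0.13,0.03,0,0,0,0,0, 0,0,0,0,0,0,0]'
python3 - <<'E'
from h import *
c=cap('side');save(c,'s1.png');d=cap('top')
a=cv2.resize(c['frame'][150:310,330:450,::-1],None,fx=3,fy=3); b=cv2.resize(d['frame'][120:240,330:430,::-1],None,fx=4,fy=4)
cv2.imwrite('pics/c1.png',np.hstack([a,cv2.convertScaleAbs(b,alpha=1.5)]))
plan([0,0,0])
E
```

```text
clock: 4.35
tool_pos: [461.4, -130.6, 276.6]
ee_rot: [-0.531, -3.094, 0.0]
ft_force: [0.5, 0.4, 0.5]
grip_width: 0.1
grasp_force: 0.0
t 4.45 pos [ 461.7 -130.9  276.6] closeyaw 70.5 tilt 0.11 q6 -1.65 tool x world [-0.943  0.334] | tool-z turn units 0 alt 0.0 | shift units [ 7.974 -0.51   4.624] F [0.2 0.1 0.2] w -0.1
```

View pics/c1.png

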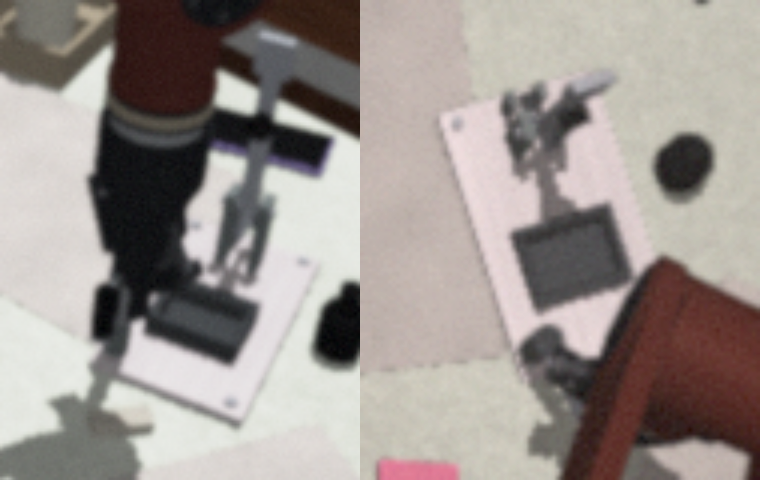

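The left crop shows the knob at (103,310), now pushed towards the robot, so the lever is clear of the arm's path. Next I rise and go to the middle blank.

```bash
python3 -m inch '[-0.15,0,0,0,0,0,0, -0.15,0,-0.4,0,0,0,0, 0,0,-0.6,0,0,0,0, 0,0,-0.6,0,0,-0.75,0.9, 0,0,0,0,0,-0.75,0.9, 0,0,0,0,0,0,0.9]'
python3 - <<'E'
from h import *
plan([470.6,150.5,320],78); d=cap('top')
P=cloud(d); xy=P[...,:2]
k=(np.hypot(*(xy-H(-130,37)).transpose(2,0,1))<70)&(P[...,2]>118)&(P[...,2]<142); print(k.sum(),np.median(P[k],0))
E
```

```text
clock: 5.2
tool_pos: [479.6, -137.4, 373.4]
ee_rot: [0.33, 3.123, -0.001]
ft_force: [-0.8, 0.0, -0.3]
grip_width: 54.7
grasp_force: 0.0
t 5.2 pos [ 479.6 -137.4  373.4] closeyaw 77.92 tilt 0.05 q6 -1.78 tool x world [-0.978  0.208] | tool-z turn units -0.02 alt 35.98 | shift units [1.145 4.662 0.887] F [-0.8  0.  -0.3] w 54.7
24 [ 441.12713658 -116.61409689  133.9367781 ]
```

```bash
python3 -m inch '[0.115,0.466,0,0,0,0,0.9, 0.115,0.466,0,0,0,0,0.9, 0.115,0.466,0,0,0,0,0.9, 0.115,0.466,0,0,0,0,0.9, 0.115,0.466,0,0,0,0,0.9, 0.115,0.466,0,0,0,0,0.9, 0.115,0.466,0,0,0,0,0.9, 0.115,0.466,0,0,0,0,0.9, 0.115,0.466,0,0,0,0,0.9, 0.115,0.466,0,0,0,0,0.9, 0,0,0.45,0,0,0,0.9, 0,0,0.45,0,0,0,0.9, 0,0,0,0,0,0,0.9, 0,0,0,0,0,0,0.9]'
python3 - <<'E'
from h import *
plan([470.6,150.5,198],78)
d=cap('side');save(d,'s2.png')
E
```

```text
clock: 7.0
tool_pos: [470.2, 150.8, 319.2]
ee_rot: [-0.33, -3.124, 0.0]
ft_force: [0.7, -1.0, -0.3]
grip_width: 76.8
grasp_force: 0.0
t 7.0 pos [470.2 150.8 319.2] closeyaw 77.94 tilt 0.01 q6 -1.19 tool x world [-0.978  0.208] | tool-z turn units -0.01 alt 35.99 | shift units [-0.007 -0.003  2.02 ] F [ 0.7 -1.  -0.3] w 76.8
```

```bash
python3 -m inch '[0,0,0.4,0,0,0,0.9, 0,0,0.4,0,0,0,0.9, 0,0,0.4,0,0,0,0.9, 0,0,0.4,0,0,0,0.9, 0,0,0.42,0,0,0,0.9, 0,0,0,0,0,0,0.9]' 
python3 -m inch '[0,0,0,0,0,0,0.3, 0,0,0,0,0,0,0.3, 0,0,0,0,0,0,0.3, 0,0,0,0,0,0,0.3, 0,0,0,0,0,0,0.3, 0,0,0,0,0,0,0.3]' 40
python3 - <<'E'
from h import *
plan([470.6,150.5,198],78)
E
```

```text
clock: 7.8
tool_pos: [469.5, 150.6, 197.0]
ee_rot: [-0.33, -3.122, 0.001]
ft_force: [0.0, -0.6, -0.1]
grip_width: 76.9
grasp_force: 0.0
clock: 8.55
tool_pos: [471.2, 151.1, 199.5]
ee_rot: [0.329, 3.121, 0.002]
ft_force: [-0.6, 0.3, 7.0]
grip_width: 39.4
grasp_force: 43.0
t 8.55 pos [471.2 151.1 199.5] closeyaw 77.97 tilt 0.21 q6 -1.19 tool x world [-0.978  0.208] | tool-z turn units -0.01 alt 35.99 | shift units [ 0.008 -0.011  0.026] F [-0.6  0.3  7. ] w 39.4
```

```bash
python3 -m inch '[0,0,-0.1,0,0,0,0.3, 0,0,-0.3,0,0,0,0.3, 0,0,-0.5,0,0,0,0.3, 0,0,-0.5,0,0,0,0.3, 0,0,-0.5,0,0,0,0.3, 0,0,0,0,0,0,0.3, 0,0,0,0,0,0,0.3]'
python3 - <<'E'
from h import *
plan([*PK,310],19.3)
E
```

```text
clock: 9.43
tool_pos: [469.1, 150.7, 310.4]
ee_rot: [-0.329, -3.122, 0.001]
ft_force: [-0.9, 0.7, -1.6]
grip_width: 39.5
grasp_force: 42.1
t 9.43 pos [469.1 150.7 310.4] closeyaw 77.97 tilt 0.13 q6 -1.19 tool x world [-0.331  0.944] | tool-z turn units 11.73 alt -24.27 | shift units [-4.815e+00  2.760e-01 -4.000e-03] F [-0.9  0.7 -1.6] w 39.5
```

```bash
python3 -m inch '[0,0,0,0,0,0.98,0.3, 0,0,0,0,0,0.98,0.3, 0,0,0,0,0,0.98,0.3, 0,0,0,0,0,0.98,0.3, 0,0,0,0,0,0.98,0.3, 0,0,0,0,0,0.98,0.3, 0,0,0,0,0,0.98,0.3, 0,0,0,0,0,0.98,0.3, 0,0,0,0,0,0.98,0.3, 0,0,0,0,0,0.98,0.3, 0,0,0,0,0,0.98,0.3, 0,0,0,0,0,0.95,0.3, 0,0,0,0,0,0,0.3]' 
python3 -m inch '[-0.4,0.02,0,0,0,0,0.3, -0.4,0.02,0,0,0,0,0.3, -0.4,0.02,0,0,0,0,0.3, -0.4,0.02,0,0,0,0,0.3, -0.4,0.02,0,0,0,0,0.3, -0.4,0.02,0,0,0,0,0.3, -0.4,0.02,0,0,0,0,0.3, -0.4,0.02,0,0,0,0,0.3, -0.4,0.02,0,0,0,0,0.3, -0.4,0.02,0,0,0,0,0.3, -0.4,0.02,0,0,0,0,0.3, -0.4,0.02,0,0,0,0,0.3, 0,0,0,0,0,0,0.3, 0,0,0,0,0,0,0.3]'
python3 - <<'E'
from h import *
plan([*PK,310],19.3)
d=cap('top');c=cap('side');pickle.dump((d,c),open('hold.pkl','wb'))
a=cv2.resize(c['frame'][150:310,330:450,::-1],None,fx=3,fy=3); b=cv2.resize(d['frame'][120:240,330:430,::-1],None,fx=4,fy=4)
cv2.imwrite('pics/c2.png',np.hstack([a,cv2.convertScaleAbs(b,alpha=1.5)]))
E
```

```text
clock: 11.05
tool_pos: [469.0, 150.6, 309.5]
ee_rot: [-1.814, -2.561, 0.005]
ft_force: [-1.1, 0.5, -2.2]
grip_width: 39.4
grasp_force: 42.2
clock: 12.8
tool_pos: [578.7, -116.2, 311.5]
ee_rot: [-1.817, -2.562, -0.0]
ft_force: [0.2, 0.1, -1.4]
grip_width: 39.1
grasp_force: 42.1
t 12.8 pos [ 578.7 -116.2  311.5] closeyaw 19.31 tilt 0.06 q6 -0.65 tool x world [-0.331  0.944] | tool-z turn units 0.0 alt -36.0 | shift units [-0.013  0.022  0.024] F [ 0.2  0.1 -1.4] w 39.1
```

View pics/c2.png

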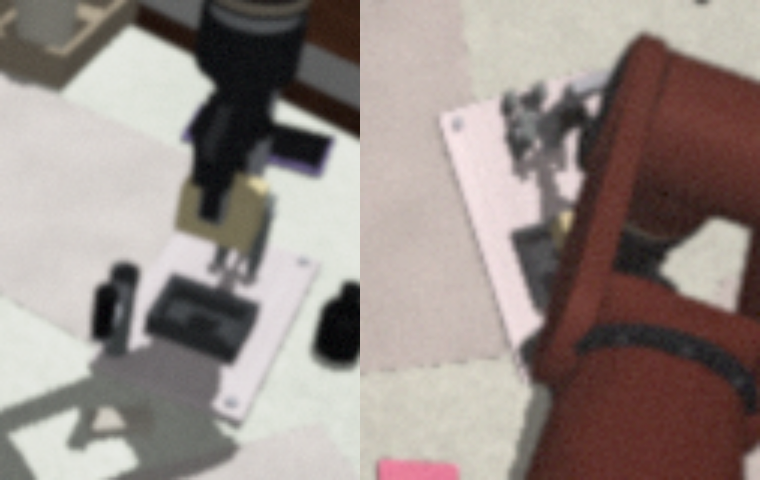

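The blank hangs level and square above the pocket at left crop (225,210), and the lever knob is clear at (103,310). I lower it in stages.

```bash
python3 -m inch '[-0.01,0.015,0.25,0,0,0,0.3, 0,0,0.35,0,0,0,0.3, 0,0,0.35,0,0,0,0.3, 0,0,0.3,0,0,0,0.3, 0,0,0.13,0,0,0,0.3, 0,0,0,0,0,0,0.3, 0,0,0,0,0,0,0.3]'
python3 - <<'E'
from h import *
plan([*PK,206],19.3)
d=cap('top');c=cap('side');pickle.dump((d,c),open('hold2.pkl','wb'))
a=cv2.resize(c['frame'][190:290,350:450,::-1],None,fx=5,fy=5,interpolation=cv2.INTER_CUBIC)
cv2.imwrite('pics/c3.png',a)
E
```

```text
clock: 13.78
tool_pos: [580.4, -116.6, 229.8]
ee_rot: [1.816, 2.561, 0.001]
ft_force: [-0.4, 0.0, -1.2]
grip_width: 39.0
grasp_force: 42.1
t 13.78 pos [ 580.4 -116.6  229.8] closeyaw 19.33 tilt 0.1 q6 -0.65 tool x world [-0.331  0.944] | tool-z turn units 0.01 alt -35.99 | shift units [ 0.003 -0.003  0.396] F [-0.4  0.  -1.2] w 39.0
```

View pics/c3.png

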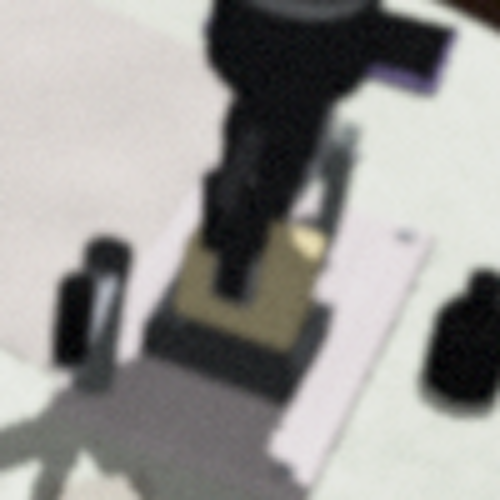

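The blank sits centred just above the block, with its lower corners at (175,295) and (290,350). I go on down.

```bash
python3 -m inch '[0,0,0.05,0,0,0,0.3, 0,0,0.05,0,0,0,0.3, 0,0,0.05,0,0,0,0.3, 0,0,0,0,0,0,0.3]'; python3 -m inch '[0,0,0.05,0,0,0,0.3, 0,0,0.05,0,0,0,0.3, 0,0,0.05,0,0,0,0.3, 0,0,0,0,0,0,0.3]'
python3 - <<'E'
from h import *
plan([*PK,206],19.3)
E
```

```text
clock: 14.38
tool_pos: [580.1, -116.4, 219.7]
ee_rot: [1.817, 2.562, 0.001]
ft_force: [2.4, 0.7, -1.7]
grip_width: 39.2
grasp_force: 41.9
clock: 14.88
tool_pos: [580.1, -116.4, 210.7]
ee_rot: [1.817, 2.562, 0.001]
ft_force: [3.2, 1.1, -1.5]
grip_width: 39.5
grasp_force: 41.9
t 14.88 pos [ 580.1 -116.4  210.7] closeyaw 19.31 tilt 0.07 q6 -0.65 tool x world [-0.331  0.944] | tool-z turn units 0.0 alt -36.0 | shift units [-0.001  0.001  0.079] F [ 3.2  1.1 -1.5] w 39.5
```

Sliding in with little side force. Down to contact with the floor.

```bash
python3 -m inch '[0,0,0.04,0,0,0,0.3, 0,0,0.04,0,0,0,0.3, 0,0,0.02,0,0,0,0.3, 0,0,0,0,0,0,0.3]'
```

```text
clock: 15.38
tool_pos: [580.3, -116.4, 206.5]
ee_rot: [1.817, 2.563, 0.0]
ft_force: [0.1, 1.1, 8.2]
grip_width: 39.4
grasp_force: 43.2
```

```bash
python3 -m inch '[0,0,0,0,0,0,0.75, 0,0,0,0,0,0,0.75, 0,0,0,0,0,0,0.75, 0,0,0,0,0,0,0.75, 0,0,-0.1,0,0,0,0.75, 0,0,-0.3,0,0,0,0.75, 0,0,-0.6,0,0,0,0.75, 0,0,-0.6,0,0,0,0.75, 0,0,-0.6,0,0,0,0.75, 0,0,-0.6,0,0,0,0.75, 0,0,-0.4,0,0,0,0.75, 0,0,0,0,0,0,0.75]'
python3 - <<'E'
from h import *
plan([*H(60,0),404])
c=cap('side');d=cap('top');pickle.dump((d,c),open('seat.pkl','wb'))
for n,c in(('top',d),('side',c)):
    P=cloud(c); hsv=cv2.cvtColor(c['frame'],cv2.COLOR_RGB2HSV)
    k=(np.hypot(*(P[...,:2]-PK).transpose(2,0,1))<50)&(P[...,2]>45)&(P[...,2]<75)&(hsv[...,1]>50)
    q=P[k];
    if len(q)>20:
        r=cv2.minAreaRect(q[:,:2].astype(np.float32));print(n,len(q),np.median(q,0).round(1),r)
E
```

```text
clock: 16.88
tool_pos: [580.7, -116.7, 401.4]
ee_rot: [1.813, 2.557, 0.004]
ft_force: [0.5, -0.5, -0.2]
grip_width: 64.3
grasp_force: 0.0
t 16.88 pos [ 580.7 -116.7  401.4] closeyaw 19.33 tilt 0.46 q6 -0.65 tool x world [-0.331  0.944] | tool-z turn units 0 alt 0.0 | shift units [ 0.004  0.994 -0.036] F [ 0.5 -0.5 -0.2] w 64.3
top 133 [ 577.3 -102.2   57.4] ((575.1171264648438, -108.49491882324219), (40.185245513916016, 40.47099304199219), 19.047351837158203)
side 307 [ 573.2 -121.5   54.3] ((577.980224609375, -119.42755126953125), (41.199642181396484, 59.504642486572266), 20.668907165527344)
```

The blank's top is at 57.4 mm, centred, so it is seated. Now I go over the arm to its far side with the fingers closed.

```bash
python3 -m inch '[0,0,-0.5,0,0,0,0, 0,0,-0.5,0,0,0,0, 0,0,0,0,0,0,0, 0,0.4,0,0,0,0,0, 0,0.4,0,0,0,0,0, 0,0.4,0,0,0,0,0, 0,0.4,0,0,0,0,0, 0,0.45,0,0,0,0,0, 0,0,0,0,0,0,0, 0,0,0,0,0,0,0]'
python3 - <<'E'
from h import *
plan([*H(122,0),403],19.3)
E
```

```text
clock: 18.23
tool_pos: [695.3, -75.9, 454.5]
ee_rot: [-1.815, -2.56, 0.003]
ft_force: [0.4, -0.1, -0.9]
grip_width: 0.3
grasp_force: 0.0
t 18.23 pos [695.3 -75.9 454.5] closeyaw 19.32 tilt 0.24 q6 -0.55 tool x world [-0.331  0.944] | tool-z turn units 0.0 alt -36.0 | shift units [-0.007  0.003  0.858] F [ 0.4 -0.1 -0.9] w 0.3
```

Down behind the nose, then the first part of the push.

```bash
python3 -m inch '[0,0,0.3,0,0,0,0, 0,0,0.3,0,0,0,0, 0,0,0.25,0,0,0,0, 0,0,0,0,0,0,0, 0,-0.15,0,0,0,0,0, 0,-0.15,0,0,0,0,0, 0,-0.24,0.04,0,0,0,0, 0,-0.24,0.045,0,0,0,0, 0,-0.24,0.045,0,0,0,0, 0,-0.2,0.1,0,0,0,0, 0,-0.2,0.1,0,0,0,0, 0,-0.2,0.1,0,0,0,0, 0,0,0,0,0,0,0]'
python3 - <<'E'
from h import *
s=robot.read_state();p=s['tool_pos'];print((p[:2]-PK)@np.c_[EX,EY],p[2]-173,s['ft_force'])
c=cap('side');d=cap('top')
a=cv2.resize(c['frame'][130:290,330:460,::-1],None,fx=3,fy=3,interpolation=cv2.INTER_CUBIC)
cv2.imwrite('pics/c4.png',a)
E
```

```text
clock: 19.85
tool_pos: [603.1, -108.6, 379.2]
ee_rot: [-1.817, -2.561, 0.002]
ft_force: [1.7, 0.7, 4.3]
grip_width: -0.1
grasp_force: 2.3
[24.28213968 -0.08419546] 206.23518126894976 [1.73959746 0.7488738  4.32633295]
```

View pics/c4.png

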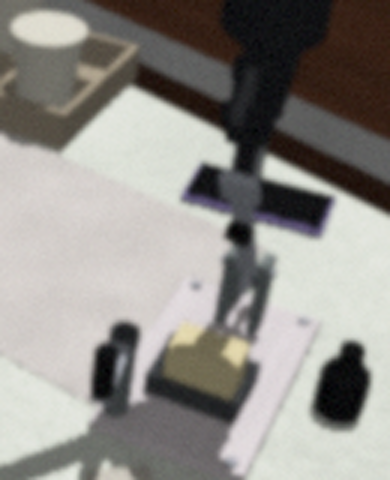

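The fingertips at (245,165) press on the nose plate at (238,190), the arm is following down (about 4.7 N), and the blank is seated at (205,360). I carry on.

```bash
python3 -m inch '[0,-0.17,0.147,0,0,0,0, 0,-0.17,0.147,0,0,0,0, 0,-0.17,0.147,0,0,0,0, 0,-0.13,0.183,0,0,0,0, 0,-0.13,0.183,0,0,0,0, 0,-0.13,0.183,0,0,0,0, 0,0,0,0,0,0,0]'
python3 -m inch '[0,-0.07,0.183,0,0,0,0, 0,-0.07,0.183,0,0,0,0, 0,-0.07,0.183,0,0,0,0, 0,-0.025,0.17,0,0,0,0, 0,-0.025,0.17,0,0,0,0, 0,-0.02,0.15,0,0,0,0, 0,0,0,0,0,0,0]'
python3 - <<'E'
from h import *
s=robot.read_state();p=s['tool_pos'];print((p[:2]-PK)@np.c_[EX,EY],p[2]-173,s['ft_force'])
E
```

```text
clock: 20.82
tool_pos: [552.4, -125.8, 319.0]
ee_rot: [-1.816, -2.56, 0.002]
ft_force: [0.7, -0.2, 2.6]
grip_width: -0.1
grasp_force: 1.5
clock: 21.7
tool_pos: [536.8, -131.1, 257.1]
ee_rot: [-1.816, -2.561, 0.001]
ft_force: [-0.7, -0.4, 0.3]
grip_width: -0.4
grasp_force: 0.0
[-45.76237419   0.51508877] 84.12129611438786 [-0.69254958 -0.41827033  0.34266671]
```

```bash
python3 -m inch '[0,0,0.05,0,0,0,0, 0,0,0.05,0,0,0,0, 0,0,0.01,0,0,0,0, 0,0,0,0,0,0,0]'; python3 -m inch '[0,0,-0.1,0,0,0,0, 0,0,-0.5,0,0,0,0, 0,0,-0.5,0,0,0,0, 0,0,-0.5,0,0,0,0, 0,0,-0.5,0,0,0,0, 0,0,0,0,0,0,0]'
python3 - <<'E'
from h import *
plan([*H(-45,0),276])
c=cap('side');d=cap('top');pickle.dump((d,c),open('down.pkl','wb'))
P=cloud(c);Q=cloud(d)
for n,P in(('side',P),('top',Q)):
    h=(P[...,:2]-PK)@np.c_[EX,EY]
    for x in(-70,-60,-50,-20,0,30):
        k=(abs(h[...,0]-x)<5)&(abs(h[...,1])<7)&(P[...,2]<200);print(n,x,k.sum(),np.percentile(P[k][:,2],[25,50,90]).round(1) if k.any() else '')
    k=(np.hypot(h[...,0]+120,h[...,1]-30)<70)&(P[...,2]>118)&(P[...,2]<142);print('knob',k.sum(),np.median(h[k],0))
a=cv2.resize(c['frame'][180:300,340:460,::-1],None,fx=4,fy=4,interpolation=cv2.INTER_CUBIC)
cv2.imwrite('pics/c5.png',a)
E
```

```text
clock: 22.2
tool_pos: [537.9, -131.5, 253.5]
ee_rot: [1.816, 2.562, 0.0]
ft_force: [-2.7, 1.2, 6.7]
grip_width: 0.5
grasp_force: 3.3
clock: 22.95
tool_pos: [538.5, -131.7, 381.3]
ee_rot: [1.813, 2.557, 0.003]
ft_force: [-0.4, 0.5, 0.4]
grip_width: -0.1
grasp_force: 0.0
t 22.95 pos [ 538.5 -131.7  381.3] closeyaw 19.33 tilt 0.42 q6 -0.7 tool x world [-0.331  0.944] | tool-z turn units 0 alt 0.0 | shift units [ 0.018 -0.02   1.755] F [-0.4  0.5  0.4] w -0.1
side -70 33 [ 8.7  9.9 79.4]
side -60 29 [ 9.  10.4 78.3]
side -50 37 [ 9.  10.3 77.8]
side -20 21 [55.4 76.6 77.9]
side 0 16 [76.5 77.1 79. ]
side 30 12 [76.5 77.2 78.5]
knob 65 [-137.75915881   39.22307246]
top -70 4 [ 8.8 10.9 13.3]
top -60 5 [ 9.2 12.  14.1]
top -50 10 [11.  46.3 83.3]
top -20 20 [71.5 77.4 81.4]
top 0 14 [78.7 80.1 84.9]
top 30 24 [30.7 78.6 82.4]
knob 0 [nan nan]
  return _methods._mean(a, axis=axis, dtype=dtype,
  ret = um.true_divide(
```

View pics/c5.png

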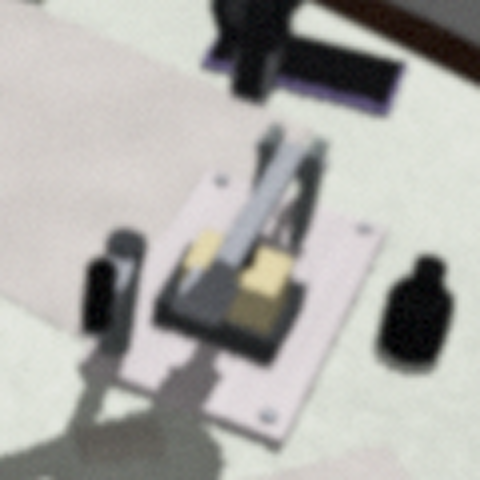

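The arm lies level over the blank with its top at about 77–80 mm from (290,140) to (205,290). The knob is at (100,295), lever at about 0.15 rad. Next I turn the tool 45° and go outside the knob.

```bash
python3 -m inch '[0,0,0,0,0,-1,0, 0,0,0,0,0,-1,0, 0,0,0,0,0,-1,0, 0,0,0,0,0,-1,0, 0,0,0,0,0,-1,0, 0,0,0,0,0,-1,0, 0,0,0,0,0,-1,0, 0,0,0,0,0,-1,0, 0,0,0,0,0,-1,0, 0,0,0,0,0,0,0]'
python3 - <<'E'
from h import *
plan([*H(-155.7,63.9),273],64.3)
E
```

```text
clock: 24.3
tool_pos: [536.8, -131.1, 375.6]
ee_rot: [-0.699, -3.059, -0.001]
ft_force: [0.1, -0.2, 0.1]
grip_width: 0.8
grasp_force: 0.0
t 24.3 pos [ 536.8 -131.1  375.6] closeyaw 64.26 tilt 0.22 q6 -1.49 tool x world [-0.901  0.434] | tool-z turn units -0.01 alt 35.99 | shift units [ 2.035 -0.548  1.717] F [ 0.1 -0.2  0.1] w 0.8
```

```bash
python3 -m inch '[0.4,-0.11,0,0,0,0,0, 0.4,-0.11,0,0,0,0,0, 0.4,-0.11,0,0,0,0,0, 0.4,-0.11,0,0,0,0,0, 0.43,-0.11,0,0,0,0,0, 0,0,0.5,0,0,0,0, 0,0,0.5,0,0,0,0, 0,0,0.4,0,0,0,0, 0,0,0.3,0,0,0,0, 0,0,0,0,0,0,0, 0,0,0,0,0,0,0]'
python3 - <<'E'
from h import *
plan([*H(-155.7,63.9),273],64.3)
E
```

```text
clock: 25.68
tool_pos: [413.5, -108.4, 276.0]
ee_rot: [0.699, 3.063, -0.0]
ft_force: [0.2, -0.4, -0.0]
grip_width: -0.3
grasp_force: 0.0
t 25.68 pos [ 413.5 -108.4  276. ] closeyaw 64.29 tilt 0.01 q6 -1.54 tool x world [-0.901  0.434] | tool-z turn units -0.0 alt 36.0 | shift units [0.025 0.001 0.05 ] F [ 0.2 -0.4 -0. ] w -0.3
```

```bash
python3 -m inch '[-0.18,0,0.03,0,0,0,0, -0.106,-0.056,0,0,0,0,0, -0.106,-0.056,0,0,0,0,0, -0.106,-0.056,0,0,0,0,0, -0.118,-0.023,0,0,0,0,0, -0.118,-0.023,0,0,0,0,0, -0.118,-0.023,0,0,0,0,0, -0.118,0.014,0,0,0,0,0, -0.118,0.014,0,0,0,0,0, -0.118,0.014,0,0,0,0,0, -0.11,0.048,0,0,0,0,0, -0.11,0.048,0,0,0,0,0, -0.11,0.048,0,0,0,0,0, 0,0,0,0,0,0,0]'
python3 -m inch '[-0.1,0.083,0,0,0,0,0, -0.1,0.083,0,0,0,0,0, -0.03,0.03,0,0,0,0,0, 0,0,0,0,0,0,0]'
python3 - <<'E'
from h import *
s=robot.read_state();p=s['tool_pos'];print((p[:2]-PK)@np.c_[EX,EY],p[2]-173,s['ft_force'])
c=cap('side')
P=cloud(c);h=(P[...,:2]-PK)@np.c_[EX,EY]
cv2.imwrite('pics/c6.png',cv2.resize(c['frame'][180:300,340:460,::-1],None,fx=4,fy=4,interpolation=cv2.INTER_CUBIC))
E
```

```text
clock: 27.42
tool_pos: [495.8, -151.0, 274.2]
ee_rot: [0.697, 3.062, 0.0]
ft_force: [0.1, -0.4, 0.3]
grip_width: -0.2
grasp_force: 0.0
clock: 27.92
tool_pos: [512.5, -146.2, 273.7]
ee_rot: [-0.697, -3.062, -0.0]
ft_force: [-1.9, 0.4, 0.6]
grip_width: -0.2
grasp_force: 1.1
[-73.73369794  -5.59449538] 100.73041521127146 [-1.94391902  0.36783126  0.63252067]
```

View pics/c6.png

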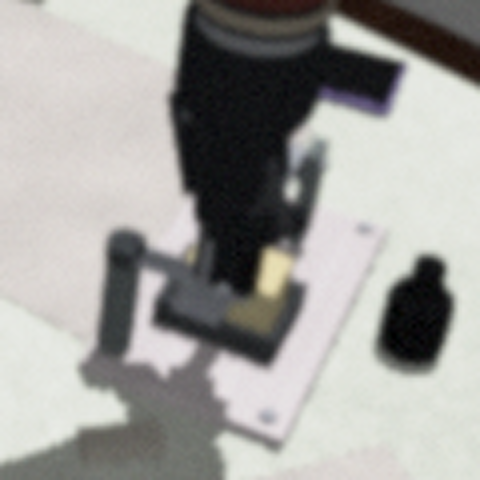

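The lever lies across the nose, hidden behind the fingers, and contact is light. I push a little farther to find the stop.

```bash
python3 -m inch '[-0.04,0.04,0,0,0,0,0, 0,0,0,0,0,0,0]';python3 -m inch '[-0.03,0.03,0,0,0,0,0, 0,0,0,0,0,0,0, 0,0,0,0,0,0,0]'
```

```text
clock: 28.22
tool_pos: [514.1, -145.1, 273.3]
ee_rot: [-0.696, -3.056, 0.001]
ft_force: [-7.7, 0.2, 3.1]
grip_width: -0.2
grasp_force: 3.7
clock: 28.6
tool_pos: [515.4, -144.2, 272.8]
ee_rot: [-0.695, -3.052, 0.001]
ft_force: [-12.1, 0.4, 5.5]
grip_width: -0.3
grasp_force: 5.4
```

Firm stop at 12 N. I back off and check.

```bash
python3 -m inch '[0.2,-0.2,0,0,0,0,0, 0.3,-0.3,0,0,0,0,0, 0,0,-0.5,0,0,0,0, 0,0,-0.6,0,0,0,0, 0.5,0,-0.6,0,0,0,0, 0.6,0,0,0,0,0,0, 0.6,0,0,0,0,0,0, 0,0,0,0,0,0,0]'
python3 - <<'E'
from h import *
c=cap('side');d=cap('top')
for n,q in(('side',c),('top',d)):
    P=cloud(q);h=(P[...,:2]-PK)@np.c_[EX,EY]
    k=(np.hypot(h[...,0]+62,h[...,1]+20)<50)&(P[...,2]>115)&(P[...,2]<142);print(n,'knob',k.sum(),np.median(h[k],0) if k.any() else '')
    k=(np.hypot(h[...,0],h[...,1])<30)&(P[...,2]>70)&(P[...,2]<90);print('arm z',k.sum(),np.median(P[k][:,2]))
cv2.imwrite('pics/c7.png',np.hstack([cv2.resize(c['frame'][180:300,340:460,::-1],None,fx=3,fy=3,interpolation=cv2.INTER_CUBIC),cv2.convertScaleAbs(cv2.resize(d['frame'][120:240,320:430,::-1],None,fx=3,fy=3),alpha=1.5)]))
print(robot.read_state()['ft_force'])
E
```

```text
clock: 29.6
tool_pos: [384.6, -113.5, 375.8]
ee_rot: [0.698, 3.061, -0.0]
ft_force: [1.0, -1.2, -0.1]
grip_width: -0.5
grasp_force: 0.0
side knob 73 [-66.91331642 -21.41540008]
arm z 60 77.00872830092214
top knob 38 [-62.32441006 -17.284375  ]
arm z 115 80.12895266232249
[ 0.32467484 -0.38995414  0.16679853]
```

View pics/c7.png

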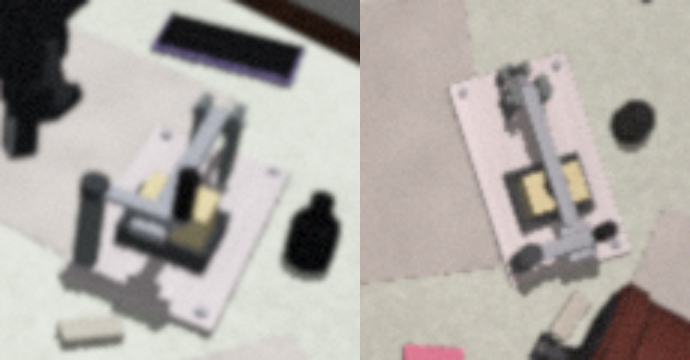

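The picture shows the lever across the lowered nose, with the knob at left crop (186,190), at holder coordinates (-62,-17), which matches 1.57 rad. The blank is seated and the bystanders are in place.

```bash
python3 -c "
from workcell import robot
print(robot.close_job())"
```

```text
the job is handed in; nothing more can be done
None
```

The job is handed in: the middle blank is in the pocket, the hold-down arm is clicked down on it and the lever is shut over the arm's nose, all confirmed by the last camera check; the robot gave no verdict.

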